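# Gauge the grinding heads and fit the good one

## Robot

A 6-joint arm with a two-finger parallel gripper is mounted at the origin on the work surface. World frame = base frame: x ahead of the robot, y to its left, z up, the work surface at z = 0. Lengths are in m, angles in degrees, forces in N, time in s.
With the tool pointing down it reaches from about 0.325 to 0.85 m from the base axis. Payload 15.5 kg.
Tool frame: the origin (TCP) lies midway between the tips of the shut fingers; the grasp point (between the pads) lies 19 mm behind it; y points along the fingers, x is the direction in which the jaws open and shut, and the axes are right-handed (so a half turn about y gives the same grasp; the last joint's range is limited). The gripper opens to 91 mm and grips with 3 to 60 N. Pads are 32 mm wide; open, the fingers measure 118 mm over their backs; the gripper's body (76 mm by 178 mm) begins 60 mm behind the grasp point.
Start: joints at [-74.685, 28.281, 77.091, -0, 74.628, -5.472], TCP at [0.222, -0.584, 0.214] pointing down, gripper open.
Joint ranges: [-166.48, 166.48], [-47.26, 123.95], [12.59, 153.08], [-70.14, 250.14], [6.76, 159.57], [-176.63, 176.63]. Speed limits (degrees/s): [108.29, 108.29, 147.25, 172.46, 172.46, 172.46].

## Interface

Orientations are given as a 3x3 rotation matrix whose columns are the frame's x, y, z axes.
In Python, from bench import ctrl gives the robot as it stands. The module is installed in compiled form; this text tells all that it offers. Calls block until the motion is done:
- ctrl.goto(position, orientation): joint-space move of the TCP to a pose.
- ctrl.move_l(position, vel=0.15, ori=None, contact_N=None): straight line of the TCP; ori=None keeps the orientation; vel is the mean speed in m/s. With contact_N (N) it stops when the force on the tool has changed by that much, and returns True; else False.
- ctrl.movej(angles): joint-space move.
- ctrl.command_gripper(opening): opening from 0.0 (shut) to 1.0 (fully open); the grip force is fixed at half the most; returns when the fingers have stopped.
- ctrl.sleep(seconds).
- ctrl.ik(position, orientation): joint angles nearest the present ones, or None.
- ctrl.read_camera(name): name is "side" or "top"; returns the picture (400x640x3 uint8, blue, green, red); there is no depth.
- ctrl.camera_params(name): a dict with "fx", "fy", "cx", "cy" (pixels), "pose" (4x4, takes a point from camera to world coordinates). Camera axes: x right, y up, looking along -z (the intrinsics and any distortion apply to the point x, -y, -z); pixel columns grow to the right and rows downward; lengths in m; the calibration is good to about 2 mm. A picture is of the moment at which its call begins. camera_params takes no time and is no camera call.
A pose or a line that the arm cannot do raises ctrl.MotionError and nothing moves.
- ctrl.sign_off(): hands the job in, once; it reports no verdict.
Readings, each from a call of its own:
- ctrl.current_t(): time.
- ctrl.current_q(): joint angles.
- ctrl.current_dq(): joint speeds.
- ctrl.current_effort(): joint torques, N m.
- ctrl.current_tool_pos(): TCP position.
- ctrl.current_eef_rot(): TCP orientation.
- ctrl.current_contact_force(): force on the tool from outside, world axes, zero at the start.
- ctrl.current_wrist_torque(): the same for the moment, N m.
- ctrl.current_grip_width(): opening from 0.0 (shut) to 1.0 (fully open).
Only numpy, scipy, OpenCV 4.12 (cv2) and the standard library are available. Lean on these libraries where they do the work, as an engineer would, in place of code of your own. Each camera call takes 0.05 s, during which the arm holds its last target. There are 200 camera calls.

## Task

Use the steel gap gauge to find which of the three grinding heads in the wooden rack has a good shank: it drops right down the wide go gap, and then, tried on the narrow no-go gap, it is stopped on top. When the good head has been tried in that order, push it down into the green spindle socket until it clicks past the sprung ball and its collar sits flush on the block; hang the two bad ones shank down in the two-hole reject stand, one in each hole. Do not force a shank into the gauge, never put a bad head in the socket, and leave the glassware and the tin where they stand.

Things in the scene. Friction and masses are not known exactly. Their poses are not given: they have to be found in the camera images.
- head_a: Grinding head, 160 g, starts upright in a rack hole. Steel shank 45 long, diameter 14, 20 or 26 (all three differ, otherwise alike; hidden in the rack), 1 chamfer, ring groove 3 deep at 17 to 29 above the foot; dark collar 40 diameter at 45 to 50; grey stone cylinder 32 diameter at 50 to 90, to grip by. Origin: centre of the shank's foot, z towards the stone.
- head_b: Grinding head, 160 g, starts upright in a rack hole. Steel shank 45 long, diameter 14, 20 or 26 (all three differ, otherwise alike; hidden in the rack), 1 chamfer, ring groove 3 deep at 17 to 29 above the foot; dark collar 40 diameter at 45 to 50; grey stone cylinder 32 diameter at 50 to 90, to grip by. Origin: centre of the shank's foot, z towards the stone.
- head_c: Grinding head, 160 g, starts upright in a rack hole. Steel shank 45 long, diameter 14, 20 or 26 (all three differ, otherwise alike; hidden in the rack), 1 chamfer, ring groove 3 deep at 17 to 29 above the foot; dark collar 40 diameter at 45 to 50; grey stone cylinder 32 diameter at 50 to 90, to grip by. Origin: centre of the shank's foot, z towards the stone.
- rack: Fixed wooden rack block 220 x 60 x 52 tall. Origin: centre of its underside; x along its length. Three square through holes 29 wide at x = -75, 0 and +75, so that a standing head's foot is 7 above the table.
- gauge: Fixed steel gauge: foot 118 x 60 x 10, three upright cheeks in a row along y, 34 long in x, tops 60 above the table, no lead-in. Two gaps between them, open at top and x ends: go gap 22 wide beside the 24 thick outer cheek, no-go gap 16 wide beside the thin 14 outer cheek; middle cheek 24. Origin: centre of the underside; y points from the no-go to the go gap.
- gauge_go (a point): Centre of the go gap (22 wide along the gauge's y) at the level of the cheek tops, 60 above the table; axes as the gauge's. A shank that passes goes down 45 until its collar lands on the cheeks.
- gauge_nogo (a point): Centre of the no-go gap (16 wide along the gauge's y) at the level of the cheek tops, 60 above the table; axes as the gauge's. 43 from gauge_go.
- socket: Fixed green block 66 x 66 x 54 tall, round hole 22 diameter, 50 deep, 1.5 chamfer; brass spring housing on its +x side. Origin: centre of underside. A sprung ball of 14 diameter stands 3.5 into the hole from +x, 22 below the mouth. A 20 shank meets it about 17 down and needs a push of about 6 to 15 N to go home; then the ball enters the groove and the collar lies flush (foot 45 below the mouth).
- socket_mouth (a point): Centre of the socket hole's mouth, on the block's top, 54 above the table; z up.
- rejects: Fixed dark wooden reject stand, 64 x 150 x 52 tall. Origin: centre of the underside; y along its length. Two roomy square through holes 32 wide at y = -40 and +40; a head hangs in one by its collar (foot 7 above the table).
- reject_0 (a point): Centre of the reject stand's +y hole, on its top, 52 above the table.
- reject_1 (a point): Centre of the reject stand's -y hole, on its top, 52 above the table.
- vase: Bystander: pink glass vase, 86 diameter, 94 tall. Origin: centre of its underside.
- globe: Bystander: amber glass globe, 88 diameter, 68 tall. Origin: centre of its underside.
- tin: Bystander: aluminium tin, 60 diameter, 90 tall. Origin: centre of its underside.
There are look-alikes about, which are no part of the job. Leave any pink look-alike of the head_c alone.

How it is judged:
By the outcome, as a careful person would: the job done as asked, in the order asked, and still so for the second after the job is handed in, with the robot touching nothing.
It also fails if it takes over 72 s, if anything falls off the work surface, if the arm or the gripper's body presses on something with over 40 N, if the wrist force passes 120 N, or if a joint passes its speed limit or range.

## Working session

There is one attempt and no reset: what is moved stays moved. The work goes in short steps, each a Python script; the robot and the scene stay as the last script left them, time stands still between calls to the robot, and variables do not carry over. Pictures are saved under pics/ and viewed, about 8 in all and at most 12, crops included, and the job is handed in when it is done.

```bash
mkdir -p pics; python3 - <<'E'
from bench import ctrl
import cv2,numpy as np
for n in("top","side"):
    cv2.imwrite(f"pics/{n}0.png",ctrl.read_camera(n)); p=ctrl.camera_params(n); print(n,{k:(np.round(v,4).tolist()) for k,v in p.items()})
print(ctrl.current_t(),ctrl.current_eef_rot())
E
```

```text
top {'fx': 404.8337, 'fy': 404.8337, 'cx': 323.0431, 'cy': 196.4718, 'pose': [[0.0089, 0.9989, -0.0456, 0.549], [-0.9997, 0.0098, 0.0208, 0.0028], [0.0213, 0.0454, 0.9987, 0.9798], [0.0, 0.0, 0.0, 1.0]]}
side {'fx': 363.7267, 'fy': 363.7267, 'cx': 320.7687, 'cy': 197.5065, 'pose': [[-0.9614, 0.1811, -0.2071, 0.4086], [-0.2746, -0.6788, 0.681, 0.6262], [-0.0173, 0.7116, 0.7023, 0.7438], [0.0, 0.0, 0.0, 1.0]]}
0.1 [[ 3.54926026e-01 -2.40270487e-04  9.34894357e-01]
 [-9.34893850e-01  9.81049920e-04  3.54926086e-01]
 [-1.00245630e-03 -9.99999490e-01  1.23572749e-04]]
```

View pics/top0.png

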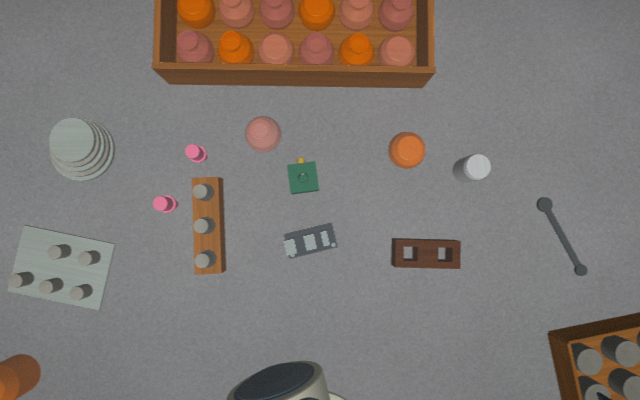

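View pics/side0.png

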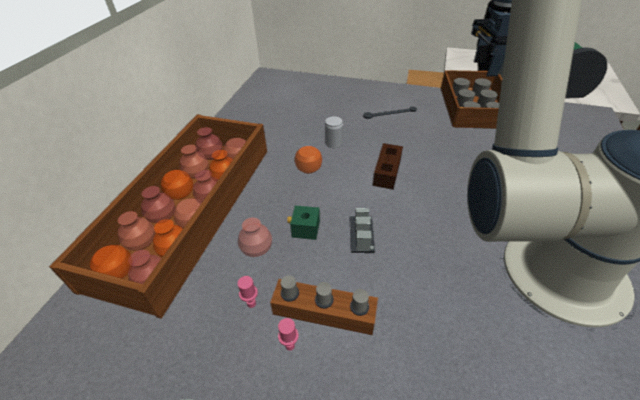

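Top view: the rack is at (207,225) with three grey heads at (203,192), (202,226) and (205,260). The socket is at (303,177), the gauge at (310,241) and the reject stand at (427,253).
Possible mix-ups for the heads are the pink ones at (195,153) and (163,204), and the grey stubs on the plate around (60,265). The three grey heads standing in the wooden rack fit the description. I'll check them in a close crop.

```bash
python3 - <<'E'
import cv2,numpy as np
t=cv2.imread("pics/top0.png")
a=cv2.resize(t[155:285,185:345],None,fx=5,fy=5,interpolation=cv2.INTER_CUBIC)[:600]
cv2.imwrite("pics/c1.png",a[:600,:800])
b=cv2.resize(t[230:275,385:470],None,fx=7,fy=7,interpolation=cv2.INTER_CUBIC)
cv2.imwrite("pics/c2.png",b)
E
```

```text
(no output)
```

View pics/c1.png

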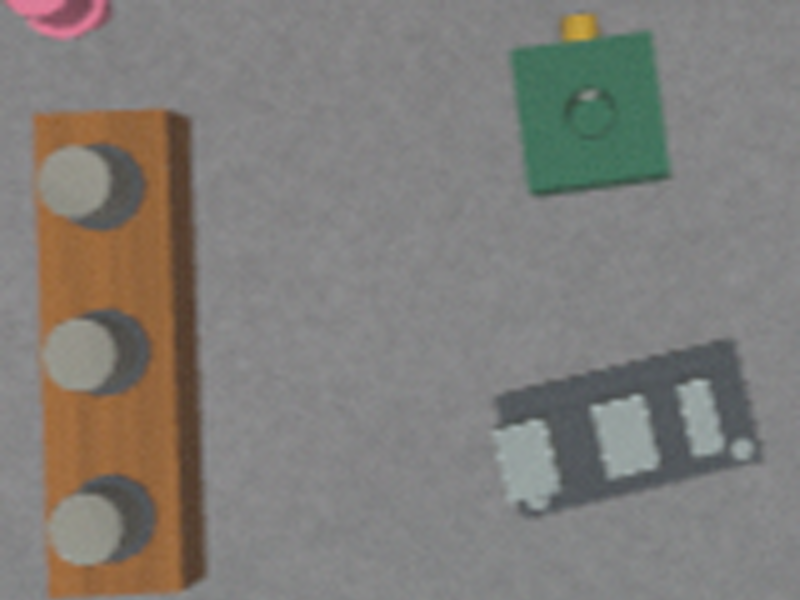

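View pics/c2.png

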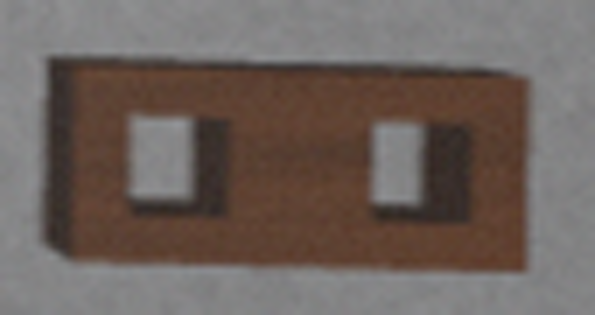

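The crop confirms three grey heads in the wooden rack. The gauge's thin cheek, and so the no-go gap, is at the right. The go gap centre is near crop (576,449), no-go near (668,427) and the socket hole at (590,112). The reject holes are visible in the second crop.

```bash
cat > cam.py <<'E'
from bench import ctrl
import numpy as np
def ray(n,uv):
    p=ctrl.camera_params(n);P=np.array(p["pose"])
    d=np.array([(uv[0]-p["cx"])/p["fx"],-(uv[1]-p["cy"])/p["fy"],-1.])
    return P[:3,3],P[:3,:3]@d
def at(n,uv,z):
    o,d=ray(n,uv); return o+d*(z-o[2])/d[2]
def proj(n,X):
    p=ctrl.camera_params(n);P=np.array(p["pose"]);c=P[:3,:3].T@(np.array(X)-P[:3,3])
    return np.array([p["cx"]-p["fx"]*c[0]/c[2], p["cy"]+p["fy"]*c[1]/c[2]])
E
python3 - <<'E'
import numpy as np,cv2
from cam import *
np.set_printoptions(precision=4,suppress=True)
c1=lambda L,z:np.array([at("top",((u+.5)/5-.5+185,(v+.5)/5-.5+155),z) for u,v in L])[:,:2]
c2=lambda L,z:np.array([at("top",((u+.5)/7-.5+385,(v+.5)/7-.5+230),z) for u,v in L])[:,:2]
D=lambda a,b:np.linalg.norm(a-b)
h=c1([(75,182),(81,355),(87,529)],.097);print("heads",h,D(h[0],h[1]),D(h[1],h[2]))
r=c1([(35,115),(168,110),(184,590),(50,597)],.052);print("rack",r.mean(0),D(r[0],r[1]),D(r[0],r[3]), (r[0]+r[1]-r[2]-r[3])/2)
s=c1([(512,50),(652,33),(669,178),(531,193)],.054);print("sock",s.mean(0),[D(s[i],s[i-1]) for i in range(4)],c1([(590,112)],.054))
g=c1([(493,430),(549,420),(559,492),(508,506),(590,405),(645,396),(658,470),(606,479),(678,385),(709,379),(722,450),(693,457)],.06)
e=[(g[0]+g[3])/2,(g[1]+g[2])/2,(g[4]+g[7])/2,(g[5]+g[6])/2,(g[8]+g[11])/2,(g[9]+g[10])/2]
print("edges gaps",[D(e[i],e[i+1]) for i in range(5)], "len",[D(g[i],g[i+3]) for i in(0,4,8)])
go=(e[1]+e[2])/2;no=(e[3]+e[4])/2;d=e[0]-e[5];print("go",go,"no",no,D(go,no),"ang y",np.degrees(np.arctan2(d[1],d[0])),"centre",(e[0]+e[5])/2)
R=c2([(75,68),(528,78),(527,270),(68,260)],.052);H=c2([(179,166),(420,171)],.052);print("rej",R.mean(0),D(R[0],R[1]),D(R[0],R[3]),"holes",H,D(H[0],H[1]))
S=ctrl
im=cv2.imread("pics/side0.png")
def dot(X,c=(0,0,255)):
    u=proj("side",X);return u
out=cv2.resize(im[195:325,265:385],None,fx=5,fy=5,interpolation=cv2.INTER_CUBIC)[:600]
for X in [[*p,.097] for p in h]+[[*p,.06] for p in g]+[[*p,.054] for p in s]+[[*s.mean(0),.054]]:
    u=(proj("side",X)-[265,195]+.5)*5-.5; cv2.drawMarker(out,tuple(int(round(x)) for x in u),(0,0,255),cv2.MARKER_CROSS,9,1)
cv2.imwrite("pics/sp.png",out)
E
```

```text
heads [[0.5986 0.2525]
 [0.5237 0.2482]
 [0.4489 0.244 ]] 0.07502406510746382 0.07488621776296892
rack [0.524 0.248] 0.060447640805613455 0.218730804121638 [0.2181 0.0118]
sock [0.6349 0.0303] [np.float64(0.06628344154480036), np.float64(0.0646990054867882), np.float64(0.06720270864422277), np.float64(0.0634893645839874)] [[0.6355 0.0308]]
edges gaps [np.float64(0.02469409372499598), np.float64(0.020817161247821302), np.float64(0.024514576545212503), np.float64(0.016303328381543532), np.float64(0.013901318354181935)] len [np.float64(0.034849812833225254), np.float64(0.03412123065333915), np.float64(0.033192232309713916)]
go [0.4821 0.0352] no [ 0.4923 -0.0065] 0.042946112938661345 ang y 104.36018196795973 centre [0.4857 0.0207]
rej [ 0.4624 -0.257 ] 0.1494422842536811 0.0625034559889576 holes [[ 0.4631 -0.2172]
 [ 0.462  -0.2966]] 0.07937988614235378
```

View pics/sp.png

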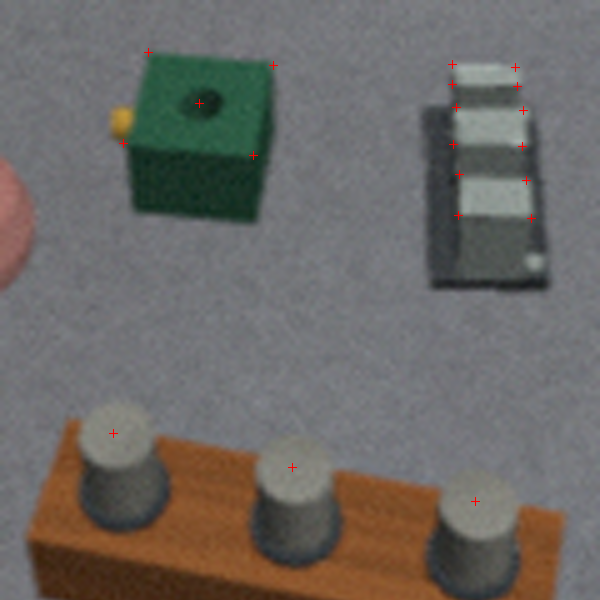

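The top and side cameras agree to about 2 mm, and all sizes match (head pitch 75, go to no-go 43.0, gaps about 22 and 16). Next I take the middle head, lift it, and look at it from the side.

```bash
cat > rob.py <<'E'
from bench import ctrl
import numpy as np,cv2
G=np.array([.4850,.0207]); TH=104.4-180
d=np.array([np.cos(np.radians(104.4)),np.sin(np.radians(104.4))]); dx=np.array([d[1],-d[0]])
GO=G+.015*d; NO=G-.028*d
H={'A':(.5980,.2525),'B':(.5232,.2482),'C':(.4484,.2440)}
SOCK=np.array([.6345,.0306]); REJ=[np.array([.4627,-.2172]),np.array([.4616,-.2966])]
K=.056   # TCP above foot
def ori(t):
    c,s=np.cos(np.radians(t)),np.sin(np.radians(t)); return np.array([[c,0,-s],[s,0,c],[0,-1,0]])
def P(xy,foot): return [xy[0],xy[1],foot+K]
def over(xy,foot,t=TH): ctrl.goto(P(xy,foot),ori(t))
def line(xy,foot,v=.15,N=None): return ctrl.move_l(P(xy,foot),vel=v,contact_N=N)
def st(m=""):
    p=np.array(ctrl.current_tool_pos()); print(m,"t%.1f"%ctrl.current_t(),"tcp",np.round(p,4),"foot %.4f"%(p[2]-K),"F",np.round(ctrl.current_contact_force(),1),"w%.3f"%ctrl.current_grip_width())
def pick(xy,foot=.007,t=TH):
    ctrl.command_gripper(.62); over(xy,foot+.06,t); line(xy,foot); ctrl.command_gripper(0); st("grip"); line(xy,.12,.2)
def shot(n,name,box=None,f=1):
    im=ctrl.read_camera(n)
    if box: im=im[box[1]:box[3],box[0]:box[2]]
    cv2.imwrite(f"pics/{name}.png",cv2.resize(im,None,fx=f,fy=f,interpolation=cv2.INTER_CUBIC))
E
python3 - <<'E'
from rob import *
pick(H['B']); st("lift")
over(GO,.075); st("hover")
shot("side","hov",(290,110,450,260),4)
E
```

```text
grip t5.0 tcp [0.5235 0.2484 0.0636] foot 0.0076 F [-1.3 -0.2  6.4] w0.348
lift t5.7 tcp [0.5226 0.248  0.175 ] foot 0.1190 F [-0.5  0.1 -2.5] w0.348
hover t6.6 tcp [0.4818 0.0359 0.1309] foot 0.0749 F [ 0.7  0.3 -1.4] w0.345
```

View pics/hov.png

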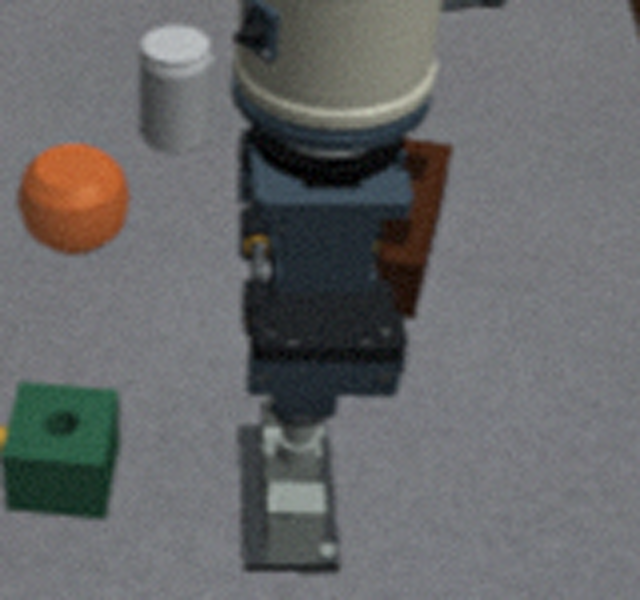

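Held over the go gap; the shank is hard to size in this view. I'll try the gauge gently.

```bash
cat >> rob.py <<'E'
def trial(c,offs,thr=3.5):
    """lower gently at offsets along gauge y; returns offset at which foot passed 0.050, else None"""
    for o in offs:
        q=c+o*1e-3*d
        line(q,.066,.1); hit=line(q,.048,.025,thr); st(f"off {o} hit {hit}")
        if not hit: return o
    line(c,.075,.1); return None
E
python3 - <<'E'
from rob import *
o=trial(GO,[0,1.2,-1.2,2.4,-2.4]); print(o)
E
```

```text
off 0 hit True t7.3 tcp [0.4818 0.0354 0.1163] foot 0.0603 F [-0.   0.1  9. ] w0.345
off 1.2 hit True t7.9 tcp [0.4812 0.0363 0.1163] foot 0.0603 F [-0.2 -1.3  7.5] w0.346
off -1.2 hit True t8.5 tcp [0.4817 0.0342 0.1163] foot 0.0603 F [-0.5  1.   7.9] w0.343
off 2.4 hit True t9.2 tcp [0.4809 0.0374 0.1163] foot 0.0603 F [-0.8 -1.2  7.7] w0.345
off -2.4 hit True t9.8 tcp [0.482  0.0331 0.1163] foot 0.0603 F [-0.8  1.   6.6] w0.348
None
```

It stops at exactly cheek height at all five offsets, so it looks oversize. I'll photograph the shank to confirm before rejecting it.

```bash
python3 - <<'E'
from rob import *
from cam import proj
q=np.array([.52,.10])
over(q,.13,14.4); st()
u=proj("side",[*q,.15]).astype(int); print(u,proj("side",[*q,.13]),proj("side",[*q,.175]))
shot("side","shB",(u[0]-50,u[1]-40,u[0]+50,u[1]+40),8)
E
```

```text
t11.4 tcp [0.5197 0.0998 0.1856] foot 0.1296 F [ 1.  -0.5 -2.1] w0.345
[342 218] [342.24864725 224.11690035] [342.75605447 210.27848475]
```

View pics/shB.png

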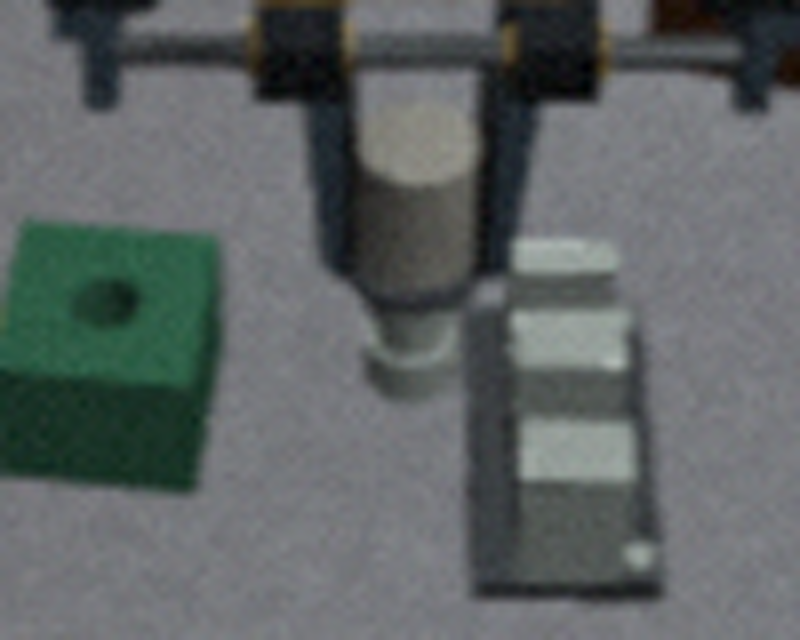

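The shank spans about 97 px against 125 px for the 32 mm stone, so about 25–26 mm: head B is the oversize one. It goes to the far reject hole, and then I try the next head.

```bash
cat >> rob.py <<'E'
def reject(xy,t=14.4):
    over(xy,.075,t); hit=line(xy,.0085,.08,6); st(f"reject hit {hit}")
    if hit and ctrl.current_tool_pos()[2]-K>.02: return False
    ctrl.command_gripper(.62); line(xy,.08,.2); return True
E
python3 - <<'E'
from rob import *
if reject(REJ[1]):
    pick(H['C']); over(GO,.075)
    o=trial(GO,[0,1.2,-1.2,2.4,-2.4]); print(o)
    if o is not None:
        q=GO+o*1e-3*d
        print("lateral",line(q+.006*d,.048,.02,3)); st("+y")
        line(q,.048,.05)
        print("lateral",line(q-.006*d,.048,.02,3)); st("-y")
E
```

```text
reject hit True t13.9 tcp [ 0.4611 -0.2961  0.0634] foot 0.0074 F [-1.2 -0.1  7.5] w0.343
grip t18.6 tcp [0.4487 0.2442 0.0635] foot 0.0075 F [-1.4 -0.7  8.3] w0.344
off 0 hit False t21.3 tcp [0.4814 0.0352 0.1041] foot 0.0481 F [ 0.9  0.6 -1.5] w0.343
0
lateral True
+y t21.6 tcp [0.4802 0.0398 0.1041] foot 0.0481 F [ 1.6 -4.2  1.1] w0.344
lateral True
-y t22.1 tcp [0.482  0.0306 0.1038] foot 0.0478 F [-0.6  4.1  1.1] w0.347
```

C drops in at once with 9.4 mm of side play, so its shank is about 14 mm. The go gap is centred where I measured it. I'll finish its gauge trial in the no-go gap, reject it, then try head A.

```bash
python3 - <<'E'
from rob import *
line(GO,.048); print(line(GO,.0165,.08,4)); st("go down"); line(GO,.075,.2)
line(NO,.068,.2); h=line(NO,.0165,.06,4); st(f"nogo hit {h}")
line(NO,.09,.2)
if ctrl.current_tool_pos()[2]>.13 and reject(REJ[0]):
    pick(H['A']); over(GO,.075); st("hover")
    o=trial(GO,[0,.6,-.6,1.2,-1.2]); print("off",o)
E
```

```text
True
go down t22.8 tcp [0.4808 0.0352 0.0713] foot 0.0153 F [-0.3  0.5  4.5] w0.350
nogo hit False t24.6 tcp [ 0.4922 -0.0065  0.0728] foot 0.0168 F [ 0.4  0.8 -2.5] w0.344
reject hit False t28.0 tcp [ 0.4629 -0.2173  0.0649] foot 0.0089 F [-0.3  0.8 -1.2] w0.344
grip t32.5 tcp [0.5983 0.2526 0.0636] foot 0.0076 F [-0.  -0.3  7. ] w0.347
hover t34.2 tcp [0.4823 0.0357 0.131 ] foot 0.0750 F [ 0.5 -0.3 -1.5] w0.344
off 0 hit False t35.3 tcp [0.4814 0.0352 0.1041] foot 0.0481 F [-0.3  0.  -0.8] w0.342
off 0
```

A drops into the go gap at zero offset. Now I seat it fully, regrasp it at 90° so it is centred both ways, try the no-go gap, and look.

```bash
python3 - <<'E'
from rob import *
print(line(GO,.0142,.05,4)); st("go seated")
ctrl.command_gripper(.62); line(GO,.0165,.1); over(GO,.0165,14.4); ctrl.command_gripper(0); st("regrip")
line(GO,.078,.2); line(NO,.068,.2); h=line(NO,.048,.025,3.5); st(f"nogo hit {h}"); ctrl.sleep(.2)
shot("side","nogo",(325,170,415,260),7)
line(NO,.085,.2)
E
```

```text
True
go seated t35.9 tcp [0.4808 0.0352 0.0713] foot 0.0153 F [ 1.6 -0.1  0.8] w0.349
regrip t38.7 tcp [0.4812 0.0352 0.0725] foot 0.0165 F [-1.  -0.2  0.5] w0.342
nogo hit True t40.0 tcp [ 0.4921 -0.0061  0.117 ] foot 0.0610 F [-0.8  0.3  9.4] w0.343
```

View pics/nogo.png

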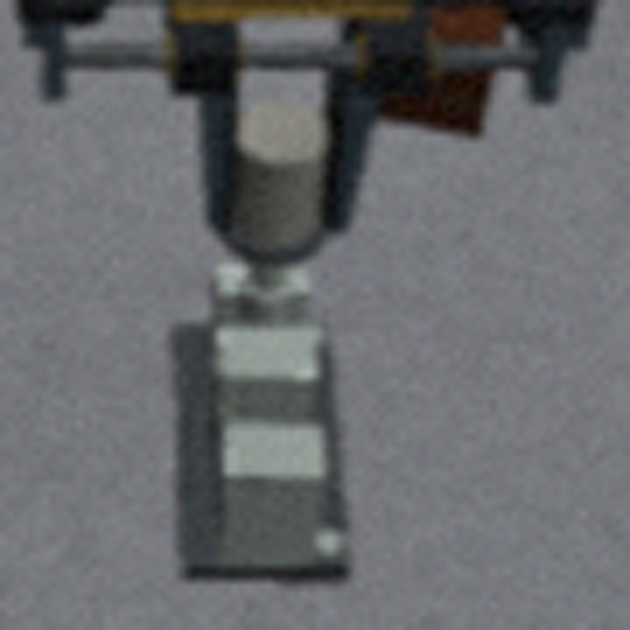

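A is stopped on top of the no-go gap (the stone is at (280,180) and the shank stands on the cheeks). So A is the good head. Next is the socket: a gentle entry, then the push.

```bash
python3 - <<'E'
from rob import *
over(SOCK,.075,14.4); st("over")
ok=False
for o in [(0,0),(-.0012,0),(.0012,0),(0,.0012),(0,-.0012),(-.002,.001),(-.002,-.001),(.002,0)]:
    q=SOCK+o; line(q,.063,.1); h=line(q,.043,.03,4); st(f"{o} {h}")
    if not h or ctrl.current_tool_pos()[2]-K<.048: ok=True;break
if ok:
    h=line(q,.0085,.03,28); st(f"push {h}")
    shot("side","sock",(265,160,365,240),8)
E
```

```text
over t41.1 tcp [0.6337 0.0309 0.1295] foot 0.0735 F [-0.5 -0.1 -1.5] w0.346
(0, 0) False t42.2 tcp [0.6346 0.0306 0.0991] foot 0.0431 F [-0.5  0.2 -1.3] w0.346
push True t43.2 tcp [0.6344 0.0306 0.0664] foot 0.0104 F [-2.1 -0.5  8.8] w0.350
```

View pics/sock.png

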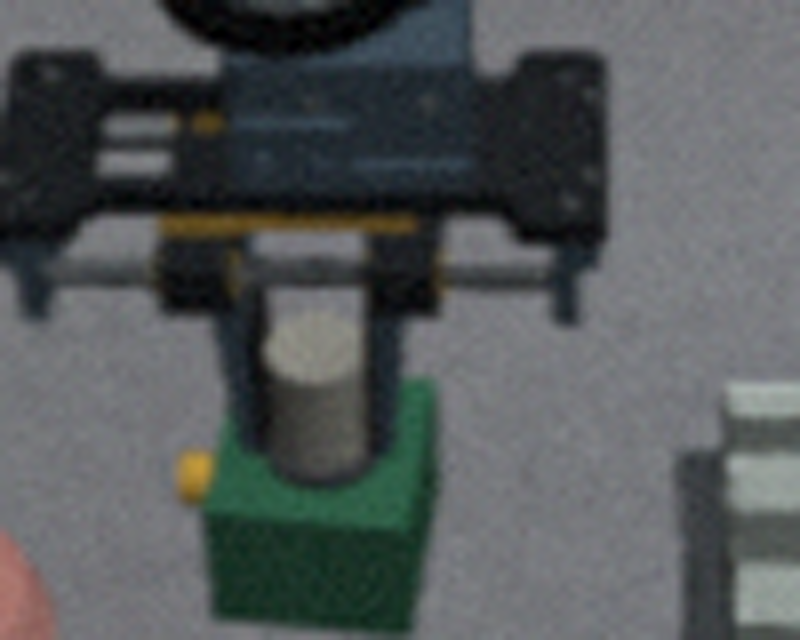

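The stop is at foot ≈ 9 mm (expected 54 − 45 = 9), and the collar lies on the green block. I release, back off and check the whole scene.

```bash
python3 - <<'E'
from rob import *
ctrl.command_gripper(.7); line(SOCK,.10,.2); ctrl.movej([-74.685,28.281,77.091,0,74.628,-5.472]); ctrl.sleep(.3); st()
t=ctrl.read_camera("top");s=ctrl.read_camera("side");cv2.imwrite("pics/tf.png",t)
f=lambda im,k:cv2.resize(im,None,fx=k,fy=k,interpolation=cv2.INTER_CUBIC)
a=f(t[110:290,180:500],2.5); b=np.hstack([f(s[195:275,230:330],4),f(s[110:190,325:425],4)])[:150*4]
cv2.imwrite("pics/fin.png",np.vstack([a,b])[:,:800][:1000] if a.shape[0]+b.shape[0]<=600 else f(np.vstack([a,b]),600/(a.shape[0]+b.shape[0])))
E
```

```text
t47.5 tcp [ 0.222  -0.5842  0.2139] foot 0.1579 F [-0.3  0.7 -0.7] w0.702
```

View pics/fin.png

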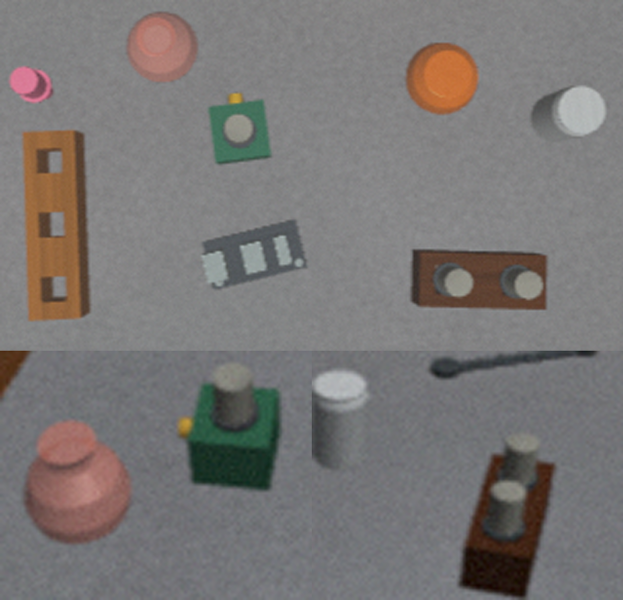

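The last picture shows head A upright and flush in the socket at (238,128). The two bad heads hang in the reject stand at (458,281) and (527,284), the rack is empty, and the vase, globe and tin are where they were.

```bash
python3 -c "
from bench import ctrl
ctrl.sign_off()"
```

```text
the job is handed in; nothing more can be done
```

The job is done and handed in at about 47.5 s of the 72 s. The sign-off gives no verdict.

- **Head in the middle rack hole:** it was stopped on top of the go gap at five offsets, with about 7–9 N on the tool. The side picture put its shank at about 26 mm. It hangs in the -y hole of the reject stand.
- **Head in the hole nearest the robot:** it dropped down both the go gap and the no-go gap, so its shank is 14 mm. It hangs in the +y hole of the reject stand.
- **Head in the farthest hole (the good one):** it dropped right down the go gap until its collar landed, then was stopped on top of the no-go gap. I then pushed it past the ball into the socket.

**Last checks:** the push into the socket ended with the foot at about 9 mm, which is where a flush collar should be. The final pictures show it flush and both rejects hanging. The glassware and the tin look unmoved. No check failed. The two cameras disagreed by about 2 mm, but every fit went in at the first position tried. I did not detect the ball's click separately; I infer it from the full depth and the stop.

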